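Find and shim the rocking corner of a levelling platform

ROBOT

A 7-joint arm with a two-finger parallel gripper is mounted at the origin on a cart in front of the work surface, level with it; the furniture and walls round the work are solid. World frame = base frame: x ahead of the robot, y to its left, z up, the work surface at z = 0. Lengths are in m, angles in rad, forces in N, time in s.
With the tool pointing down it reaches from about 0.375 to 0.925 m from the base axis. Payload 3.1 kg.
Tool frame: the origin (TCP) lies between the finger pads; the fingertips stand 19 mm ahead of it and the grasp point (between the pads) is the TCP; z points along the fingers, y is the direction in which the jaws open and shut (so a half turn about z gives the same grasp; the last joint's range is limited). The gripper opens to 85 mm and grips with 20 to 120 N. Pads are 22 mm wide; open, the fingers measure 114 mm over their backs; the gripper's body (76 mm by 85 mm) begins 54 mm behind the grasp point. The pads swing forward as they close: fully open they stand 13 mm farther back than shut.
Start: joints at [-1.39, 0.383, 0.044, 1.598, -0.018, 1.161, -0.05], TCP at [0.179, 0.625, 0.25] pointing down, gripper open.
Joint ranges: [-2.61, 2.61], [-0.41, 2.15], [-1.48, 1.57], [0, 2.5], [-1.57, 4.71], [0.05, 1.97], [-2.85, 2.85]. Speed limits (rad/s): [2.79, 2.79, 3.14, 3.14, 3.14, 3.14, 3.14].

INTERFACE

Orientations are given as a unit quaternion [x, y, z, w].
In Python, from bench import move_ptp, movel, move_j, move_gripper, pause, inverse_kinematics, read_camera, camera_params, MotionError, sign_off, look_for, tip_of, read_time_s, read_qpos, read_joint_vel, read_effort, read_eef_pos, read_tcp_rot, read_ft_force, read_ft_torque, read_finger_gap gives the robot as it stands. Calls block until the motion is done:
- move_ptp(position, orientation): joint-space move of the TCP to a pose.
- movel(position, orientation=None, speed=0.15): straight line of the TCP; orientation=None keeps the orientation; speed is the mean speed in m/s.
- move_j(angles): joint-space move.
- move_gripper(opening, effort=None): finger opening in m; effort is the grip in N (None keeps the last); returns when the fingers have stopped.
- pause(seconds).
- inverse_kinematics(position, orientation): joint angles nearest the present ones, or None.
- read_camera(name): name is "scene" or "top" or "wrist"; returns the picture (480x640x3 uint8, red, green, blue); there is no depth.
- camera_params(name): a dict with "K" (3x3 intrinsics, pixels), "camera_from_world" (4x4, takes a point from world to camera coordinates). Camera axes: x right, y down, z forward; pixel columns grow to the right and rows downward; lengths in m; the calibration is good to about 2 mm. A picture is of the moment at which its call begins: read the wrist's pose just before it. camera_params takes no time and is no camera call; for the wrist camera it gives the pose at the moment of the call.
A pose or a line that the arm cannot do raises MotionError and nothing moves.
- sign_off(): hands the job in, once; it reports no verdict.
Trained networks look in the newest picture that a camera, given by its name, has taken for a name from the list of things; names that differ only in an ending like _2 or _b are one class to them, and where a whole thing is asked for, a point or a joint stands for the part that bears it (a point fixed in the world has none). Each returns a list of dicts, best first, with "confidence" (0 to 1); they miss things now and then, are a little off and sometimes report something else, mostly with a low value. They report only what shows in the picture. A call takes as long as a camera call.
- look_for(camera, name): "at" ([column, row] in pixels, amid what is visible of it).
- tip_of(camera, name): "at" ([column, row] in pixels: a listed point, or the origin of a listed thing).
Readings, each from a call of its own:
- read_time_s(): time.
- read_qpos(): joint angles.
- read_joint_vel(): joint speeds.
- read_effort(): joint torques, N m.
- read_eef_pos(): TCP position.
- read_tcp_rot(): TCP orientation.
- read_ft_force(): force on the tool from outside, world axes, zero at the start.
- read_ft_torque(): the same for the moment, N m.
- read_finger_gap(): finger opening in m.
Only numpy, scipy, OpenCV 4.12 (cv2) and the standard library are available. Lean on these libraries where they do the work, as an engineer would, in place of code of your own. Each camera call takes 0.05 s, during which the arm holds its last target.

TASK

One corner of the aluminium plate on the levelling platform rocks: with shut fingertips, press down on the round dark steel spots at the plate's corners until you find the one that gives. Then push that corner's steel shim flap down until it lies flat, leaving the other three shims up, and press the same corner firmly once more to check that it is now solid. Only press, never grip or lift anything, and leave the dish on the plate and the things around the platform alone.

Things in the scene. Friction and masses are not known exactly. Their poses are not given: they have to be found in the camera images.
- platform_base: Grey base slab of the levelling platform, 180 (x) x 316 (y) x 10 mm, fixed to the worktop. Origin under its centre; x away from the robot at yaw 0, y left, z up. Four low edge stops surround the plate on it. A shim is hinged at each corner: hinge lines along x, centred at x = +-60, y = +-84, z = 14 mm (left is +y, far is +x).
- plate: Drilled aluminium plate, 160 x 180 x 10 mm, 1.2 to 1.7 kg, loose on four hidden feet, its axes along the base's; origin at the centre of its underside, 30.7 mm above the base's origin. At rest it lies level. One foot, at a corner that differs from run to run, gives: under about 5 N that corner sinks about 3.2 mm and springs back when released; the others sink less than 1 mm.
- petri_dish: Clear petri dish with lid, 59 mm across, 15 mm high, standing loose near the middle of the plate; origin at the centre of its underside. To be left alone.
- corner_near_left (a point): Centre of the top of the round dark steel press spot (22 mm across, 1.5 mm proud of the plate) on the plate's near left corner, at x -60, y +66 mm in the plate; 42.2 mm above the base's underside when the plate is level.
- shim_near_left (a joint): Hinge of the near left shim, a steel flap reaching out to the left. 0 = up, its outer end 0.55 rad above level; 0.55 = flat (hard stop), upper face 16 mm above the base's underside. Starts at 0 to 0.08 and stays where left; about 4 N straight down, 38 mm outboard of the hinge line, moves it. Flat, its cam stands under the plate's corner, 0.6 mm below it, and holds it up.
- shim_near_left_tip (a point): Middle of the free outer end of the near left shim's flap (24 mm wide, 4 mm thick), 62 mm from its hinge line, so 56 mm past the plate's edge when flat; moves with the flap.
- corner_far_left (a point): Centre of the top of the round dark steel press spot (22 mm across, 1.5 mm proud of the plate) on the plate's far left corner, at x +60, y +66 mm in the plate; 42.2 mm above the base's underside when the plate is level.
- shim_far_left (a joint): Hinge of the far left shim, a steel flap reaching out to the left. 0 = up, its outer end 0.55 rad above level; 0.55 = flat (hard stop), upper face 16 mm above the base's underside. Starts at 0 to 0.08 and stays where left; about 4 N straight down, 38 mm outboard of the hinge line, moves it. Flat, its cam stands under the plate's corner, 0.6 mm below it, and holds it up.
- shim_far_left_tip (a point): Middle of the free outer end of the far left shim's flap (24 mm wide, 4 mm thick), 62 mm from its hinge line, so 56 mm past the plate's edge when flat; moves with the flap.
- corner_near_right (a point): Centre of the top of the round dark steel press spot (22 mm across, 1.5 mm proud of the plate) on the plate's near right corner, at x -60, y -66 mm in the plate; 42.2 mm above the base's underside when the plate is level.
- shim_near_right (a joint): Hinge of the near right shim, a steel flap reaching out to the right. 0 = up, its outer end 0.55 rad above level; 0.55 = flat (hard stop), upper face 16 mm above the base's underside. Starts at 0 to 0.08 and stays where left; about 4 N straight down, 38 mm outboard of the hinge line, moves it. Flat, its cam stands under the plate's corner, 0.6 mm below it, and holds it up.
- shim_near_right_tip (a point): Middle of the free outer end of the near right shim's flap (24 mm wide, 4 mm thick), 62 mm from its hinge line, so 56 mm past the plate's edge when flat; moves with the flap.
- corner_far_right (a point): Centre of the top of the round dark steel press spot (22 mm across, 1.5 mm proud of the plate) on the plate's far right corner, at x +60, y -66 mm in the plate; 42.2 mm above the base's underside when the plate is level.
- shim_far_right (a joint): Hinge of the far right shim, a steel flap reaching out to the right. 0 = up, its outer end 0.55 rad above level; 0.55 = flat (hard stop), upper face 16 mm above the base's underside. Starts at 0 to 0.08 and stays where left; about 4 N straight down, 38 mm outboard of the hinge line, moves it. Flat, its cam stands under the plate's corner, 0.6 mm below it, and holds it up.
- shim_far_right_tip (a point): Middle of the free outer end of the far right shim's flap (24 mm wide, 4 mm thick), 62 mm from its hinge line, so 56 mm past the plate's edge when flat; moves with the flap.
- forceps: Bystander: steel forceps, 123 x 14 mm, lying, loose on the worktop; origin at the centre of its underside. To be left alone.
- marker: Bystander: marker pen with a red cap, 121 mm, lying, loose on the worktop; origin at the centre of its underside. To be left alone.
- tape: Bystander: roll of masking tape, 100 mm across, 25 mm high, loose on the worktop; origin at the centre of its underside. To be left alone.
- timer: Bystander: white bench timer, 62 x 66 x 18 mm, loose on the worktop; origin at the centre of its underside. To be left alone.

How it is judged:
On the way, in this order (a step that is already met when the one before it is completed fails the run):
1. the rocking corner is pressed down at least 2 mm, with all shims still up (z of any of corner_near_left, corner_far_left, corner_near_right, corner_far_right in the frame of platform_base below 0.0402 m and value of joint each of shim_near_left, shim_far_left, shim_near_right, shim_far_right below 0.22 rad and contact force between the fingers and plate above 1 N), for 0.1 s.
2. one shim lies flat, the other three are up (((value of joint shim_near_left above 0.48 rad and value of joint each of shim_far_left, shim_near_right, shim_far_right below 0.22 rad) or (value of joint shim_far_left above 0.48 rad and value of joint each of shim_near_left, shim_near_right, shim_far_right below 0.22 rad) or (value of joint shim_near_right above 0.48 rad and value of joint each of shim_near_left, shim_far_left, shim_far_right below 0.22 rad) or (value of joint shim_far_right above 0.48 rad and value of joint each of shim_near_left, shim_far_left, shim_near_right below 0.22 rad))), for 0.2 s.
3. the shimmed corner is pressed again: it sinks less than 1.8 mm and its own shim carries it (a shim at a solid corner carries nothing) (((value of joint shim_near_left above 0.48 rad and value of joint each of shim_far_left, shim_near_right, shim_far_right below 0.22 rad and contact force between the fingers and plate above 3 N and contact force between plate and shim_near_left above 1 N and z of corner_near_left in the frame of platform_base above 0.0404 m) or (value of joint shim_far_left above 0.48 rad and value of joint each of shim_near_left, shim_near_right, shim_far_right below 0.22 rad and contact force between the fingers and plate above 3 N and contact force between plate and shim_far_left above 1 N and z of corner_far_left in the frame of platform_base above 0.0404 m) or (value of joint shim_near_right above 0.48 rad and value of joint each of shim_near_left, shim_far_left, shim_far_right below 0.22 rad and contact force between the fingers and plate above 3 N and contact force between plate and shim_near_right above 1 N and z of corner_near_right in the frame of platform_base above 0.0404 m) or (value of joint shim_far_right above 0.48 rad and value of joint each of shim_near_left, shim_far_left, shim_near_right below 0.22 rad and contact force between the fingers and plate above 3 N and contact force between plate and shim_far_right above 1 N and z of corner_far_right in the frame of platform_base above 0.0404 m))), for 0.1 s.
At the end, for the whole second after the job is handed in: Exactly one shim, that of the corner that rocked, lies flat (hinge above 0.48 of 0.55 rad) and the other three are up (below 0.22); the plate lies level (within 0.012 rad) and at rest at its height (within 2 mm), and the dish stands on it within 15 mm of where it was (((value of joint shim_near_left above 0.48 rad and value of joint each of shim_far_left, shim_near_right, shim_far_right below 0.22 rad) or (value of joint shim_far_left above 0.48 rad and value of joint each of shim_near_left, shim_near_right, shim_far_right below 0.22 rad) or (value of joint shim_near_right above 0.48 rad and value of joint each of shim_near_left, shim_far_left, shim_far_right below 0.22 rad) or (value of joint shim_far_right above 0.48 rad and value of joint each of shim_near_left, shim_far_left, shim_near_right below 0.22 rad)) and angle between plate's own z axis and vertical below 0.012 rad and linear speed of plate below 0.02 m/s and z of plate in the frame of platform_base between 0.0287 and 0.0327 m and z of petri_dish in the frame of plate below 0.013 m and distance of petri_dish from where it was at the start of the episode below 0.015 m); the robot touches nothing.
It fails at once if a second shim was pressed down (value of joint each of shim_far_left, shim_near_left above 0.3 rad or value of joint each of shim_near_right, shim_near_left above 0.3 rad or value of joint each of shim_near_right, shim_far_left above 0.3 rad or value of joint each of shim_far_right, shim_near_left above 0.3 rad or value of joint each of shim_far_right, shim_far_left above 0.3 rad or value of joint each of shim_far_right, shim_near_right above 0.3 rad).
It fails at once if the plate was lifted off its feet (more than 8 mm) (z of plate in the frame of platform_base above 0.0387 m).
It fails at once if the petri dish was lifted, tipped or pushed more than 15 mm (z of petri_dish in the frame of plate above 0.018 m or angle between petri_dish's own z axis and vertical above 0.2 rad or distance of petri_dish from where it was at the start of the episode above 0.015 m).
It fails at once if a bystander on the worktop was moved more than 20 mm (distance of any of forceps, marker, tape, timer from where it was at the start of the episode above 0.02 m).
It also fails if it takes over 51 s, if anything falls off the work surface, if the arm or the gripper's body presses on something with over 40 N, if the wrist force passes 120 N, or if a joint passes its speed limit or range.

## Working session

There is one attempt and no reset: what is moved stays moved. The work goes in short steps, each a Python script; the robot and the scene stay as the last script left them, time stands still between calls to the robot, and variables do not carry over. Pictures are saved under pics/ and viewed, and the job is handed in when it is done.

```bash
mkdir -p pics; ls; python3 - <<'E'
from bench import *
import cv2
for c in ["scene","top"]:
    im=read_camera(c); cv2.imwrite(f"pics/{c}0.png",im[:,:,::-1])
    for n in ["platform_base","plate","petri_dish","corner_near_left","corner_far_left","corner_near_right","corner_far_right","shim_near_left_tip","shim_far_left_tip","shim_near_right_tip","shim_far_right_tip"]:
        r=tip_of(c,n); print(c,n,[([round(v) for v in d["at"]],round(d["confidence"],2)) for d in r[:3]])
print(read_time_s(),read_tcp_rot(),read_eef_pos(),read_ft_force())
print(camera_params("top"))
E
```

```text
pics
scene platform_base [([327, 255], 0.58)]
scene plate [([324, 248], 0.61), ([447, 233], 0.49), ([264, 241], 0.3)]
scene petri_dish [([329, 242], 0.9)]
scene corner_near_left [([313, 262], 0.66)]
scene corner_far_left [([293, 235], 0.82), ([383, 243], 0.4)]
scene corner_near_right [([362, 249], 0.7), ([338, 220], 0.36)]
scene corner_far_right [([358, 216], 0.68)]
scene shim_near_left_tip [([287, 272], 0.46), ([164, 322], 0.36), ([359, 248], 0.16)]
scene shim_far_left_tip [([263, 243], 0.63)]
scene shim_near_right_tip [([386, 243], 0.41)]
scene shim_far_right_tip [([387, 240], 0.63), ([359, 220], 0.57)]
top platform_base [([499, 215], 0.67), ([423, 209], 0.32)]
top plate [([361, 230], 0.89), ([296, 246], 0.74)]
top petri_dish [([370, 229], 0.81)]
top corner_near_left [([326, 256], 0.71)]
top corner_far_left [([361, 232], 0.7), ([335, 204], 0.6)]
top corner_near_right [([388, 260], 0.83)]
top corner_far_right [([389, 208], 0.59)]
top shim_near_left_tip [([294, 248], 0.64)]
top shim_far_left_tip [([304, 199], 0.65)]
top shim_near_right_tip [([414, 264], 0.78)]
top shim_far_right_tip [([424, 211], 0.52)]
1.2 [ 1.38922598e-01  9.90303242e-01  2.47348279e-05 -2.36038000e-05] [0.17885136 0.62492707 0.25027495] [-0.43573296 -0.25062789  0.29248552]
{'K': array([[571.0579096 ,   0.        , 330.12720891],
       [  0.        , 571.0579096 , 241.56573897],
       [  0.        ,   0.        ,   1.        ]]), 'camera_from_world': array([[-1.41861934e-02, -9.99898206e-01, -1.52625188e-03,
         1.75895649e-02],
       [-9.82183891e-01,  1.42208926e-02, -1.87383485e-01,
         5.07910647e-01],
       [ 1.87386116e-01, -1.15919835e-03, -9.82285651e-01,
         1.23912726e+00],
       [ 0.00000000e+00,  0.00000000e+00,  0.00000000e+00,
         1.00000000e+00]])}
```

```bash
python3 - <<'E'
import cv2
a=cv2.imread("pics/top0.png"); cv2.imwrite("pics/top0c.png",cv2.resize(a[150:310,250:460],None,fx=3.8,fy=3.8,interpolation=cv2.INTER_CUBIC)[:600])
a=cv2.imread("pics/scene0.png"); cv2.imwrite("pics/scene0c.png",a)
E
```

```text
(no output)
```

View pics/top0c.png

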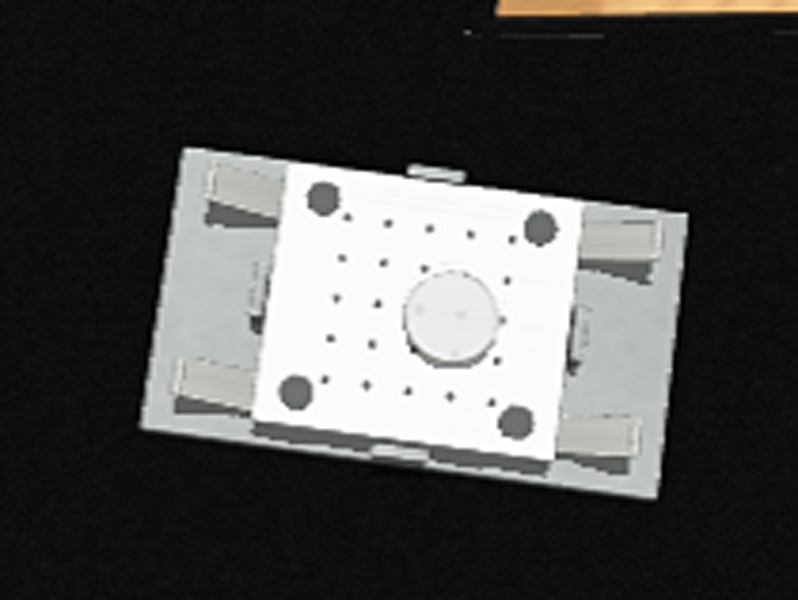

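View pics/scene0.png

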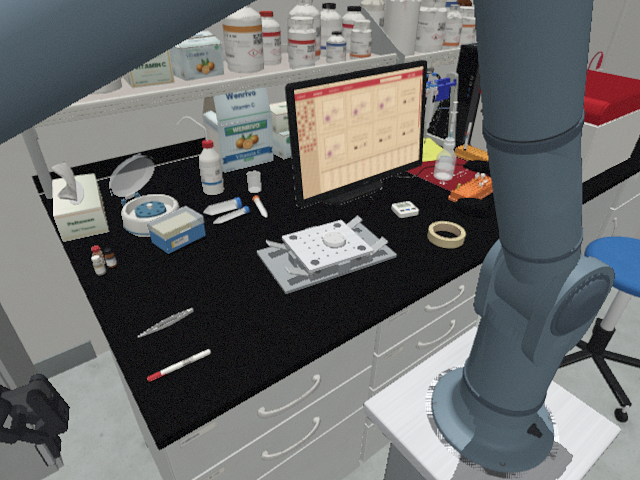

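View pics/top0.png

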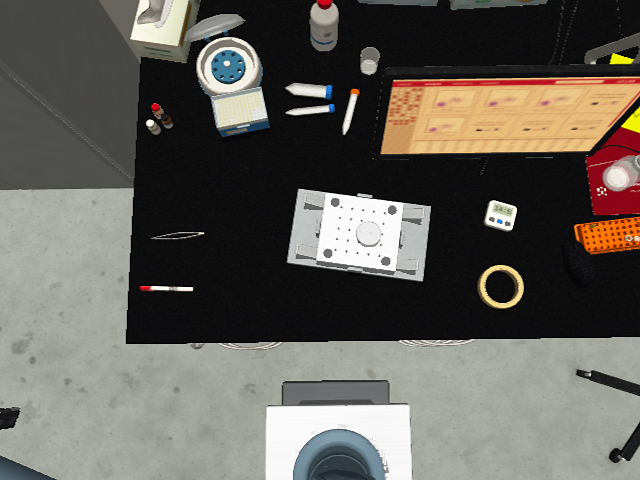

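The top view shows the platform clear of neighbours: spots at about (335,202), (392,210), (328,253) and (386,261), with the dish right of centre at (369,233) and all four shims up. Next I fit the pose from the spot centroids.

```bash
cat > h.py <<'E'
from bench import *
import numpy as np, cv2, json
from scipy.spatial.transform import Rotation as R
from scipy.optimize import least_squares
NM=["near_left","far_left","near_right","far_right"]
SP=np.array([[-60,66],[60,66],[-60,-66],[60,-66]])/1000.
def W(p,xy,z=0):
    c,s=np.cos(p[2]),np.sin(p[2]); xy=np.atleast_2d(xy)
    return np.c_[p[0]+c*xy[:,0]-s*xy[:,1],p[1]+s*xy[:,0]+c*xy[:,1],np.full(len(xy),z)]
def proj(cp,X):
    T=np.array(cp["camera_from_world"]); q=X@T[:3,:3].T+T[:3,3]; u=q@np.array(cp["K"]).T
    return u[:,:2]/u[:,2:]
def spots(im,pred):
    out=[]
    g=cv2.cvtColor(im,cv2.COLOR_RGB2GRAY).astype(float)
    for u,v in pred:
        u0,v0=int(round(u)),int(round(v)); w=g[v0-7:v0+8,u0-7:u0+8]
        yy,xx=np.mgrid[v0-7:v0+8,u0-7:u0+8]
        m=np.clip((170-w)/90,0,1)*(np.hypot(xx-u,yy-v)<7)
        out.append([(m*xx).sum()/m.sum(),(m*yy).sum()/m.sum()])
    return np.array(out)
E
python3 - <<'E'
from h import *
im=read_camera("top"); cp=camera_params("top")
px=spots(im,[(328,253),(335,202),(386,261),(392,210)]); print(px)
f=lambda p:(proj(cp,W(p,SP,.0422))-px).ravel()
r=least_squares(f,[0.55,0,0],x_scale=[.1,.1,.1]); print(r.x,f(r.x).round(2))
json.dump(list(r.x),open("pose.json","w"))
s=read_camera("scene"); cs=camera_params("scene")
print(proj(cs,W(r.x,SP,.0422)))
a=s.copy()
for u in proj(cs,W(r.x,SP,.0422)): cv2.drawMarker(a,tuple(int(round(k)) for k in u),(255,0,0),0,5)
b=np.array([[-90,158],[90,158],[90,-158],[-90,-158]])/1000
cv2.polylines(a,[proj(cs,W(r.x,b,.01)).round().astype(int)],1,(0,255,0))
cv2.imwrite("pics/chk.png",cv2.resize(a[200:300,240:400,::-1],None,fx=5,fy=5))
print(W(r.x,SP,.0422))
E
```

```text
[[327.46929348 253.0173913 ]
 [334.63288719 201.86670309]
 [385.25717267 260.85837246]
 [391.66526205 209.76244403]]
[ 0.53233864 -0.05732697 -0.15337696] [-0.18 -0.05 -0.04  0.04  0.14  0.13  0.07 -0.12]
[[314.47291918 261.49054827]
 [292.74983407 236.60158964]
 [361.1522376  246.99095085]
 [336.95978374 224.28279362]]
[[ 0.48312623  0.01706482  0.0422    ]
 [ 0.60171752 -0.00126834  0.0422    ]
 [ 0.46295975 -0.11338561  0.0422    ]
 [ 0.58155105 -0.13171876  0.0422    ]]
```

View pics/chk.png

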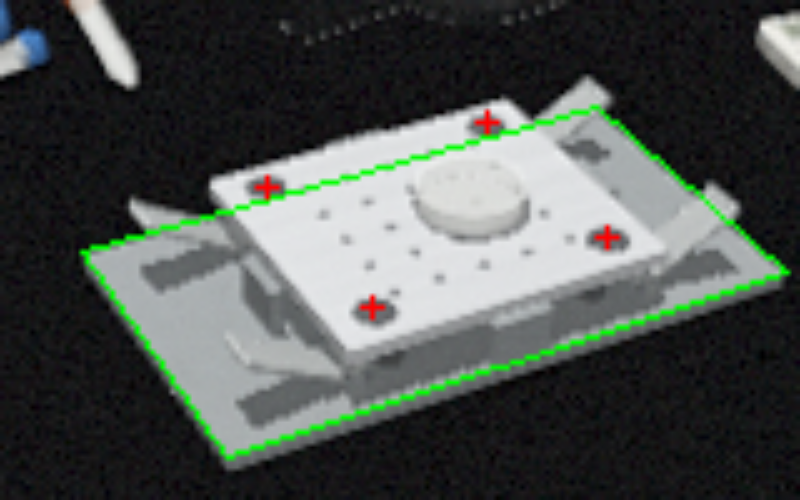

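```bash
cat >> h.py <<'E'
p=json.load(open("pose.json")) if __import__("os").path.exists("pose.json") else None
def quat():
    q0=R.from_quat([1,0,0,0]) # x fwd, y right, z down
    c=[(R.from_euler("z",p[2]+k)*q0).as_quat() for k in (0,np.pi)]
    cur=read_tcp_rot()
    return max(c,key=lambda q:abs(np.dot(q,cur)))
def press(xy,q,ztop,zmin,fmax,step=.001):
    x=W(p,xy)[0]
    movel([x[0],x[1],ztop+.006+.019],q,speed=.12)
    f0=np.array(read_ft_force())[2]; log=[]; z=ztop+.002
    while z>zmin-1e-6:
        movel([x[0],x[1],z+.019],q,speed=.02)
        F=read_ft_force()[2]-f0; e=read_eef_pos()[2]-.019
        log.append((round(z*1000,1),round(e*1000,2),round(F,1)))
        if abs(F)>fmax: break
        z-=step
    return log
E
python3 - <<'E'
from h import *
move_gripper(0.0); q=quat(); print(q,read_finger_gap())
x=W(p,SP[0])[0]
move_ptp([x[0],x[1],.12],q); print(read_time_s(),read_eef_pos(),read_ft_force())
l=press(SP[0],q,.0422,.0382,9); print(l,read_time_s())
E
```

```text
[0.07661334 0.99706088 0.         0.        ] -0.00038901072272682567
4.525 [0.4835606  0.018188   0.12015747] [0.1395908  0.30294898 0.46082422]
[(44.2, np.float64(44.5), np.float64(-0.3)), (43.2, np.float64(43.23), np.float64(-0.1)), (42.2, np.float64(42.35), np.float64(1.2)), (41.2, np.float64(42.19), np.float64(11.4))] 6.2167
```

Near left is solid (11 N at 42.2 mm). I'll check the other corners in turn.

```bash
python3 - <<'E'
from h import *
q=quat()
for i in (1,3,2):
    e=read_eef_pos(); movel([e[0],e[1],.085],q)
    x=W(p,SP[i])[0]; movel([x[0],x[1],.085],q,speed=.2)
    l=press(SP[i],q,.0422,.0377,9); print(NM[i],[tuple(float(v) for v in a) for a in l],read_time_s())
    if l[-1][1]<40.0:
        pause(.3); print("rocks",read_eef_pos(),read_ft_force()); break
im=read_camera("top");cv2.imwrite("pics/top1.png",im[150:310,250:460,::-1])
E
```

```text
far_left [(44.2, 44.39, 0.3), (43.2, 43.27, 1.0), (42.2, 42.38, 1.0), (41.2, 42.31, 7.4), (40.2, 42.18, 12.4)] 8.9333
far_right [(44.2, 44.37, -0.9), (43.2, 43.26, 0.4), (42.2, 42.34, -0.4), (41.2, 41.51, 3.2), (40.2, 40.54, 2.7), (39.2, 39.53, 4.9), (38.2, 39.21, 7.9)] 12.2167
rocks [ 0.58200957 -0.13211031  0.05822479] [-0.97859219 -0.50099946  8.02381626]
```

Far right gives: 3 mm at 8 N. Now its shim.

```bash
python3 - <<'E'
from h import *
q=quat()
e=read_eef_pos(); movel([e[0],e[1],.09],q)
x=W(p,[.060,-.084-.040])[0]
movel([x[0],x[1],.09],q)
movel([x[0],x[1],.055+.019],q)
f0=read_ft_force()[2]
z=.046
while z>.0115:
    movel([x[0],x[1],z+.019],q,speed=.04); F=read_ft_force()[2]-f0
    print(round(z*1000,1),round((read_eef_pos()[2]-.019)*1000,2),round(F,1))
    if F>14: break
    z-=.004 if z>.023 else .0015
pause(.3); print(read_time_s(),read_ft_force())
movel([x[0],x[1],.10],q)
print(read_time_s())
for c,s in (("top",(150,310,250,460)),("scene",(200,300,240,400))):
    im=read_camera(c);cv2.imwrite(f"pics/{c}2.png",cv2.resize(im[s[0]:s[1],s[2]:s[3],::-1],None,fx=3.7,fy=3.7))
E
```

```text
46.0 45.84 0.0
42.0 42.07 0.1
38.0 37.99 0.3
34.0 33.75 0.6
30.0 29.54 0.9
26.0 25.46 0.7
22.0 21.46 0.7
20.5 20.19 1.0
19.0 18.8 1.3
17.5 17.32 1.6
16.0 16.07 2.9
14.5 15.78 10.7
13.0 15.51 18.0
17.4 [-6.61926473  2.91728435 17.16377906]
18.0
```

View pics/top2.png

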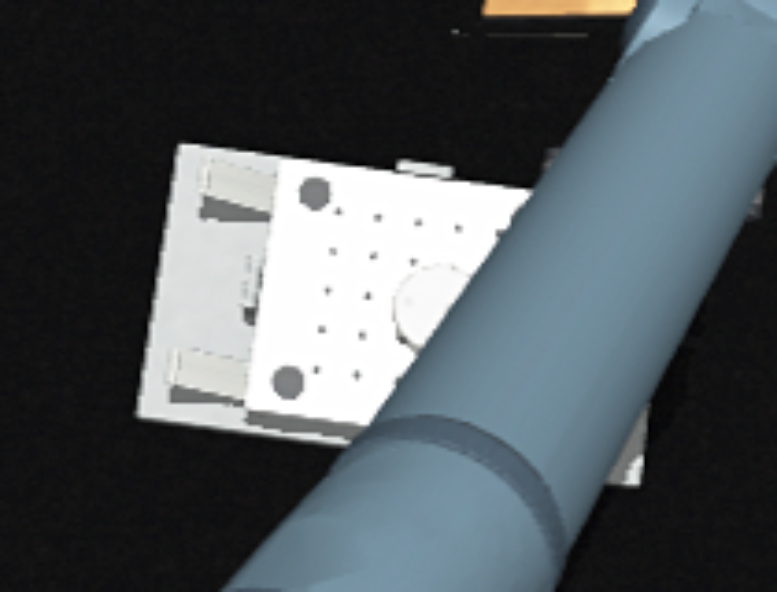

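View pics/scene2.png

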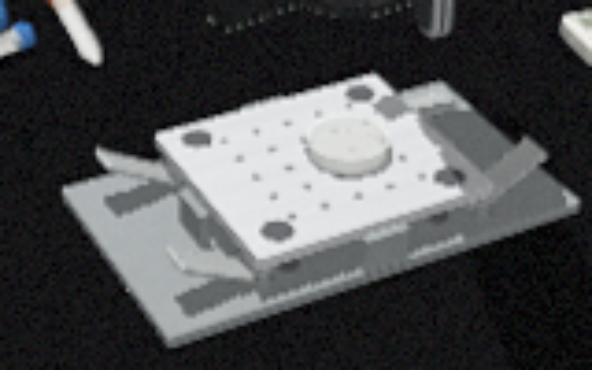

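The scene view shows the far-right flap lying flat (near crop pixel (440,100)) and the other three still up. The hard stop at 15.8 mm matches the 16 mm given. Now the check press.

```bash
python3 - <<'E'
from h import *
q=quat()
x=W(p,SP[3])[0]; movel([x[0],x[1],.10],q)
l=press(SP[3],q,.0422,.0362,13); print([tuple(float(v) for v in a) for a in l])
pause(.4); print(read_eef_pos(),read_ft_force(),read_time_s())
movel([x[0],x[1],.12],q)
move_ptp([.42,.16,.25],q); pause(.3)
print(read_time_s())
for c,s in (("top",(150,310,250,460)),("scene",(200,300,240,400))):
    im=read_camera(c);cv2.imwrite(f"pics/{c}3.png",cv2.resize(im[s[0]:s[1],s[2]:s[3],::-1],None,fx=3.7,fy=3.7))
E
```

```text
[(44.2, 44.51, -0.3), (43.2, 43.28, -1.8), (42.2, 42.34, -0.9), (41.2, 41.73, 3.8), (40.2, 41.58, 9.7), (39.2, 41.44, 14.3)]
[ 0.581889   -0.13182061  0.06044762] [-4.71533338  0.7036327  14.27170267] 21.0583
23.2583
```

View pics/top3.png

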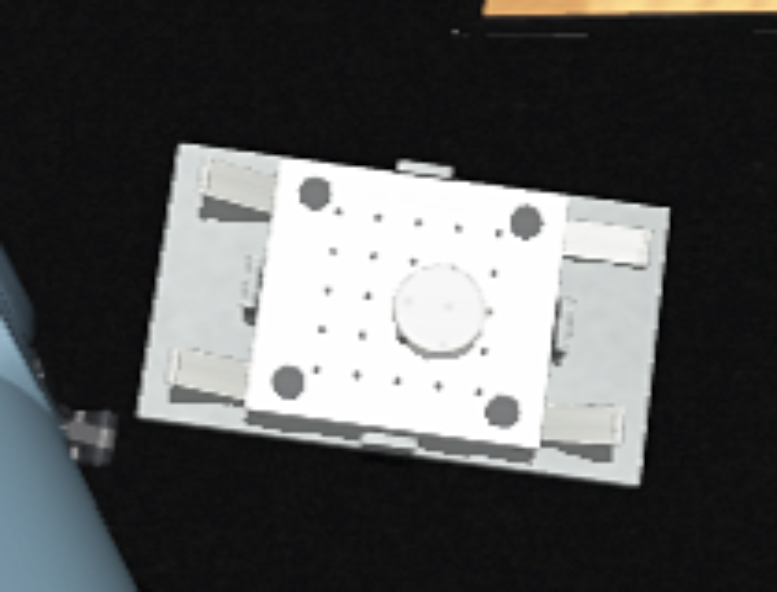

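View pics/scene3.png

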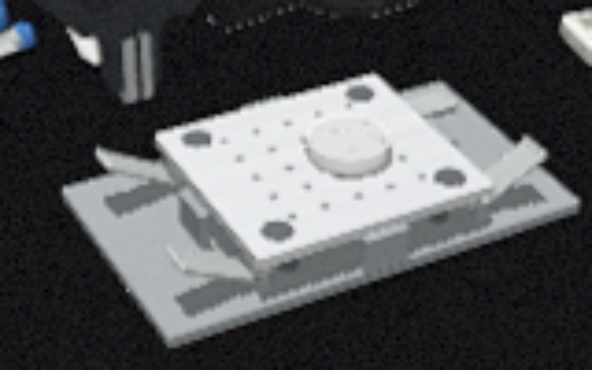

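The corner is now solid: it sank about 0.8 mm at 14 N. In the top view the far-right flap casts no shadow and lies flat at crop (607,243). The other three flaps are up, and the dish has not moved. Handing in.

```bash
python3 - <<'E'
from bench import *
sign_off(); print(read_time_s())
E
```

```text
the job is handed in; nothing more can be done
the job is handed in; nothing more can be done
```

The rocking corner was the far right one. I pushed its shim flat, the corner is now solid, and the job was handed in at about 23 s of the 51 s allowed.

- **Finding the corner:** With shut fingertips, near left and far left held at about 42.2 mm under 11–12 N. Far right sank about 3 mm, to 39.2 mm at 8 N. I did not press near right, since far right had already given.
- **Shim:** I pushed the far right flap down until it met its hard stop at about 15.8 mm, against the 16 mm given for flat. Moving it read only about 1–3 N at the wrist, less than the roughly 4 N stated. The stop height and both pictures still show it flat.
- **Check press:** The same corner sank only about 0.8 mm under 14 N. I could not measure the shim's own load directly.
- **Final pictures:** The far right flap is flat, the other three are up, and the dish looks unmoved. The arm is clear of everything. I kept clear of the things around the platform, but the last pictures were cropped to the platform, so they don't show those things.

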